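Close the culture tub and start its warming plate

TASK

The blue lid is lying loose on the culture tub. Press it down at both ends until it has snapped under both orange clips and sits level on the rim, then flip the red-tipped toggle on the white control box over to its green-dot side to switch the heating on (not before the lid is shut). Leave the spatula and the two tube bundles lying where they are.

Things in the scene. Friction and masses are not known exactly. Their poses are not given: they have to be found in the camera images.
- tub: Clear culture tub 120 x 170 x 85 mm on a grey warming plate 170 x 235 x 30 mm, both fixed. Origin: centre of the plate's underside, on the bench; z up, y along the tub's long side. Rim 115 mm above the origin. At y = +97 and -97 mm stand orange spring clips, 36 mm wide, tops 135 mm above the origin; their sloping noses reach in over the lid's end edges to y = 86 mm. Amber tubes inside.
- lid: Loose lid: blue frame, clear window, 130 x 180 x 6 mm, 180 along its y (= the tub's y), about 0.16 kg. Origin: centre of its underside; z up. A skirt below hangs 19 mm into the tub with about 2 mm play per side and keeps it centred. A white disc 36 mm wide, 4 mm high marks its middle. It starts loose on the clip noses, its underside about 11 to 16 mm above the rim.
- lid_pad_a (a point): White round press mark, 26 mm wide, on the lid's upper face, 70 mm from its centre towards the tub's +y. Starts about 132 to 137 mm above the bench; seated on the rim it is at 121 mm. Pressing it down spreads the clip at that end (about 6 to 12 N); past the nose, less than 3 mm above the rim, that end drops onto the rigid rim and the clip holds it. Each end snaps by itself.
- lid_pad_b (a point): The same mark at the lid's other end, on the tub's -y side.
- controller: White heater control box, 120 (x) x 100 (y) x 55 mm high, fixed to the bench. Origin: centre of its underside; z up. On its top a black dot at x = -43 mm marks off, a green dot at x = +43 mm marks on; the toggle lever stands between them at the centre.
- toggle (a joint): Toggle lever angle, rad: 0 = off, leaning 0.45 rad from upright to the black dot (-x of the control box); 0.9 = on, leaning as far to the green dot (+x). Pivot 58 mm above the bench on the box's centre line. A spring drives it to the nearer end; it snaps over by itself once past 0.45 (upright). About 2.5 N at the tip, 4 to 5 N half-way up the lever.
- toggle_tip (a point): Centre of the red ball (16 mm) at the tip of the toggle lever, a steel rod 8 mm thick, 45 mm from the pivot to this point.
- spatula_mid (a point): Bystander: slim steel lab spatula with a white handle, 170 x 12 x 9 mm, lying on the bench; its centre.
- bundle_a_mid (a point): Bystander: bundle of culture tubes with a brown paper head, 160 x 54 x 34 mm, on the left; its centre.
- bundle_b_mid (a point): Bystander: a like bundle on the right; its centre.
Things that resemble listed ones, but are neither listed nor needed, are in the scene too. Several things have the shape of the lid; the one meant has the colours described above.

How it is judged:
On the way, in this order (a step that is already met when the one before it is completed fails the run):
1. both ends of the lid are snapped down on the rim while the toggle is still off (z of each of lid_pad_a, lid_pad_b in the frame of tub below 0.1233 m and value of joint toggle below 0.45 rad), for 0.2 s.
2. the toggle is snapped over to the green-dot side (value of joint toggle above 0.8 rad), for 0.2 s.
At the end, for the whole second after the job is handed in: Both press marks of the lid are within about 2 mm of their seated height (lid level on the rim, under both clips) and the toggle rests on the green-dot side (over 0.8 rad) (z of lid_pad_a in the frame of tub between 0.118 and 0.1233 m and z of lid_pad_b in the frame of tub between 0.118 and 0.1233 m and value of joint toggle above 0.8 rad); the robot touches nothing.
It fails at once if the spatula or a tube bundle was moved more than 30 mm (distance of any of spatula_mid, bundle_a_mid, bundle_b_mid from where it was at the start of the episode above 0.03 m).
It also fails if it takes over 48 s, if anything falls off the work surface, if the arm or the gripper's body presses on something with over 40 N, if the wrist force passes 120 N, or if a joint passes its speed limit or range.

ROBOT

A 6-joint arm with a two-finger parallel gripper is mounted at the origin on the work surface. World frame = base frame: x ahead of the robot, y to its left, z up, the work surface at z = 0. Lengths are in m, angles in rad, forces in N, time in s.
With the tool pointing down it reaches from about 0.275 to 0.75 m from the base axis. Payload 10.2 kg.
Tool frame: the origin (TCP) lies on the centre line of the jaws, within the pads' length; the fingertips stand tip_extent ahead of it and the grasp point (between the pads) is the TCP (tip_extent is the distance from the TCP to the fingertips, in m); z points along the fingers, y is the line along which they close (so a half turn about z gives the same grasp; the last joint's range is limited). The gripper opens to 85 mm and grips with 20 to 120 N. Pads are 22 mm wide; open, the fingers measure 114 mm over their backs; the gripper's body (76 mm by 85 mm) begins 54 mm behind the grasp point. The pads swing forward as they close: fully open they stand 13 mm farther back than shut.
Start: joints at [-1.43, 0.313, 1.498, -0, 1.331, -0.223], TCP at [0.187, -0.491, 0.25] pointing down, gripper open.
Joint ranges: [-2.94, 2.94], [-0.97, 2.17], [0.19, 2.56], [-1.23, 4.37], [0.02, 3.11], [-2.88, 2.88]. Speed limits (rad/s): [2.39, 2.39, 3.01, 3.14, 3.14, 3.14].

INTERFACE

Orientations are given as a 3x3 rotation matrix whose columns are the frame's x, y, z axes.
In Python, from cell import read_state, grab_frame, job_done, trace, tip_of, tip_extent gives the robot as it stands.
- The arm moves only by the tool apply_moves, never from a script. Its argument "moves" is a list of rows, each a list of 3 entries, a list of its own where there are three numbers: the opening in per cent of the stroke, from 0 (shut) to 100 (fully open), then the shift along the tool's x, y, z in units of 25 mm (1.0 is 25 mm), then the turn about the tool's z in units of 5 degrees (1.0 is 5 degrees). In form: [[hand, [x, y, z], spin], ...]. A call has exactly 10 rows; each row is the pose to reach, as a shift and turn from the pose commanded when the call began, along the tool's axes at that moment; what a row does not reach only later rows make up. A row lasts 1/8 s, in which the tool goes at most 62.5 mm and 10.7 degrees, less where a joint would pass 70% of its speed; a pose out of reach is approached as far as the arm can. A call with a gripper value outside its range is refused whole. The fingers move at their own pace and stop on an object; "newtons" is the grip in N (left out, the last holds). Time passes only in rows, so rows that repeat a pose let the fingers close, or fill a call up. It gives the time, the measured TCP pose, the force, the opening and the grip force at its end, in the units of the state.
- read_state(): the state, without advancing time (a new reading comes with each control period).
- grab_frame(name): name is "side" or "top"; returns a dict with "color" (400x640x3 uint8, red, green, blue), "depth" (400x640 float32, m along the optical axis (not along the pixel's ray), 0 where there is no reading), "mtx" (3x3 intrinsics, pixels), "eye" and "attitude" of the camera in the world. Camera axes: x right, y down, z forward; pixel columns grow to the right and rows downward; lengths in m; the calibration is good to about 2 mm. A picture is of the moment at which its call begins.
- job_done(): hands the job in; it is judged then, once.
Trained networks look in the newest picture that a camera, given by its name, has taken for a name from the list of things; names that differ only in an ending like _2 or _b are one class to them, and where a whole thing is asked for, a point or a joint stands for the part that bears it (a point fixed in the world has none). Each returns a list of dicts, best first, with "p" (0 to 1); they miss things now and then, are a little off and sometimes report something else, mostly with a low value. They report only what shows in the picture. A call takes as long as a camera call. They do not tell look-alikes from the thing itself.
- trace(name, camera): "region" (400x640 bool, what is visible of it) and "extent" ([left, top, right, bottom] as shares, 0 to 1, of the picture: columns of its width, rows of its height, round what is visible of it).
- tip_of(name, camera): "centre" ([column, row] as shares, 0 to 1, of the picture: columns of its width, rows of its height: a listed point, or the origin of a listed thing).
The state is a dict: "clock": time; "qpos": joint angles; "dq": joint speeds; "joint_torque": joint torques, N m; "position": TCP position; "tool_rot": TCP orientation; "force": force on the tool from outside, world axes, zero at the start; "ft_torque": the same for the moment, N m; "width": finger opening in m; "grasp_force": force on a finger pad.
Only numpy, scipy, OpenCV 4.12 (cv2) and the standard library are available. Lean on these libraries where they do the work, as an engineer would, in place of code of your own. Each camera call takes 0.05 s, during which the arm holds its last target. There are 200 camera calls.

## Working session

There is one attempt and no reset: what is moved stays moved. The work goes in short steps, Python scripts to look and compute and a tool call to move; the robot and the scene stay as the last step left them, time stands still between calls to the robot, and variables do not carry over. Pictures are saved under pics/ and viewed, at most 10 in all, crops included, and the job is handed in when it is done.

Besides the shell and the picture viewer there is one more tool, called after ">>>" as name([rows], argument=value, ...), one row to a line, values as JSON. apply_moves: Moves the arm, as the interface text tells. Its arguments: {"type":"object","properties":{"moves":{"type":"array","items":{"type":"array"}},"newtons":{"type":"number"}},"required":["moves"]}

```bash
mkdir -p pics; cat > h.py <<'E'
import numpy as np, cv2
from cell import *
def P(f,u,v,z=None):
    """pixel -> world; by depth, or on plane z"""
    K,R,e=np.array(f["mtx"]),np.array(f["attitude"]),np.array(f["eye"])
    r=R@np.linalg.inv(K)@[u,v,1]
    if z is not None: return e+r*(z-e[2])/r[2]
    p=f["depth"][int(v)-2:int(v)+3,int(u)-2:int(u)+3]; p=p[p>0]
    return e+r*np.median(p) if len(p) else None
E
python3 - <<'E'
from h import *
np.set_printoptions(precision=4,suppress=True)
s=read_state(); print(s["clock"],s["position"],s["tool_rot"],s["width"],tip_extent() if callable(tip_extent) else tip_extent)
for c in("top","side"):
    f=grab_frame(c); cv2.imwrite(f"pics/{c}0.png",f["color"][:,:,::-1]); print(c,f["eye"],f["attitude"])
    for n in("tub","lid","lid_pad_a","controller","toggle_tip","spatula_mid","bundle_a_mid"):
        for d in tip_of(n,c)[:4]:
            u,v=d["centre"][0]*640,d["centre"][1]*400
            print(n,round(d["p"],2),round(u),round(v),P(f,u,v))
E
```

```text
0.0 [ 0.1868 -0.4904  0.2497] [[ 0.9345  0.3559 -0.0002]
 [ 0.3559 -0.9345  0.0013]
 [ 0.0003 -0.0013 -1.    ]] 0.08516416175698525 0.019
top [0.1571 0.0118 1.353 ] [[ 0.0193 -0.9829  0.183 ]
 [-0.9996 -0.0226 -0.0161]
 [ 0.0199 -0.1826 -0.983 ]]
tub 0.57 257 162 [0.489  0.1742 0.1327]
lid 0.88 209 280 [0.1686 0.3058 0.0284]
lid 0.65 251 148 [0.5293 0.1898 0.1379]
lid_pad_a 0.89 215 256 [0.2375 0.2946 0.0256]
lid_pad_a 0.85 277 143 [0.5443 0.1192 0.1334]
lid_pad_a 0.63 223 151 [0.5176 0.2661 0.1354]
controller 0.58 374 182 [ 0.4587 -0.1575  0.0557]
toggle_tip 0.62 390 181 [ 0.4538 -0.1975  0.1013]
bundle_a_mid 0.78 174 158 [0.5247 0.4322 0.0303]
bundle_a_mid 0.74 252 148 [0.5275 0.1875 0.1388]
side [0.3255 0.8641 0.8326] [[-0.9974 -0.0532  0.0481]
 [-0.0709  0.629  -0.7742]
 [ 0.0109 -0.7756 -0.6312]]
tub 0.94 252 287 [0.5073 0.2925 0.1251]
lid 0.63 252 250 [0.5254 0.1945 0.137 ]
lid 0.63 403 331 [0.1688 0.3109 0.0281]
lid_pad_a 0.92 246 275 [0.5238 0.2676 0.1342]
lid_pad_a 0.89 433 338 [0.1044 0.3219 0.0242]
lid_pad_a 0.8 371 328 [0.24   0.3086 0.0254]
lid_pad_a 0.76 254 230 [0.5356 0.1202 0.1324]
controller 0.77 295 199 [ 0.4634 -0.1247  0.0416]
toggle_tip 0.42 299 172 [ 0.4575 -0.1882  0.099 ]
spatula_mid 0.7 234 377 [0.5219 0.4466 0.0287]
spatula_mid 0.48 289 236 [0.4684 0.0058 0.0056]
bundle_a_mid 0.75 234 379 [0.521  0.4499 0.0269]
bundle_a_mid 0.34 253 288 [0.505  0.2915 0.1187]
```

```bash
python3 - <<'E'
import cv2
a=cv2.imread("pics/top0.png")[80:330,130:480]; cv2.imwrite("pics/topc.png",cv2.resize(a,(784,560),interpolation=cv2.INTER_CUBIC))
E
```

```text
(no output)
```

View pics/topc.png

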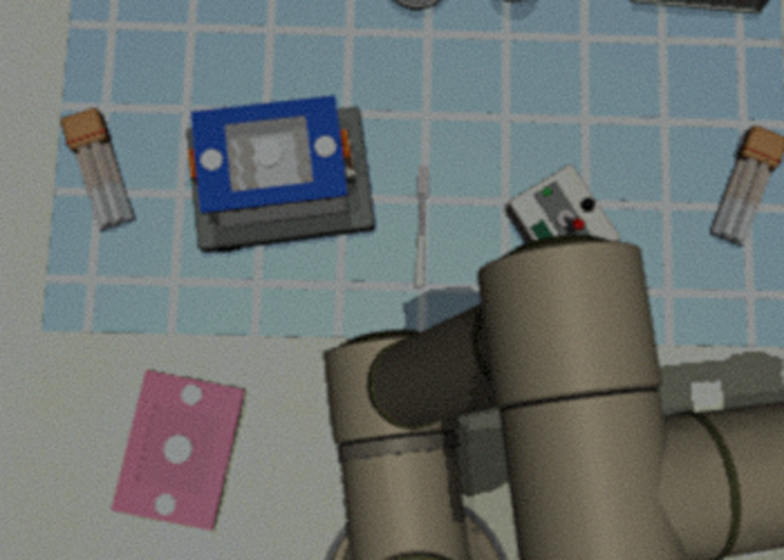

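View pics/side0.png

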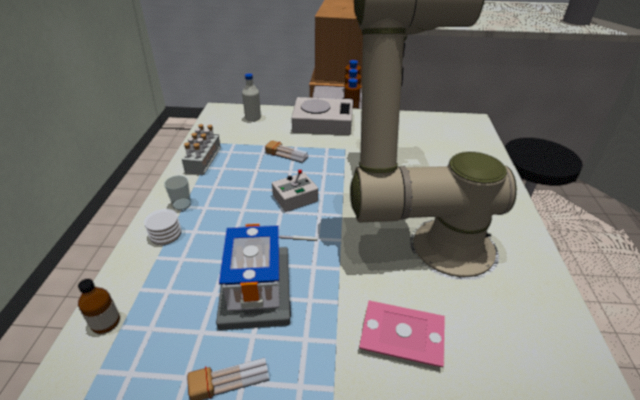

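The top view shows the blue lid on the tub with pads at crop (211,160) and (325,146). The controller is at crop (565,205), with the arm partly hiding it. The pink plate is a look-alike. Next I'll refine the pads by their white blobs.

```bash
cat > m.py <<'E'
from h import *
np.set_printoptions(precision=4,suppress=True)
def blobs(c,pts,z):
    f=grab_frame(c); hsv=cv2.cvtColor(f["color"],cv2.COLOR_RGB2HSV)
    for u,v in pts:
        m=((hsv[...,1]<75)&(hsv[...,2]>150)).astype(np.uint8)
        n,l,st,ce=cv2.connectedComponentsWithStats(m)
        k=l[v,u]; print(c,st[k],ce[k],P(f,*ce[k],z),P(f,*ce[k]))
E
python3 - <<'E'
from m import *
blobs("top",[(277,144),(223,151)],.134)
blobs("side",[(246,275),(254,230)],.134)
f=grab_frame("side"); cv2.imwrite("pics/ctrl.png",cv2.resize(f["color"][155:215,255:335,::-1],(800,600),interpolation=cv2.INTER_CUBIC))
s=read_state(); R=np.array(s["tool_rot"])
for t in([.538,.122,.20],):
    print(R.T@(np.array(t)-s["position"])/.025)
E
```

```text
top [     0      0    640    400 255982] [319.4989 199.4995] [ 0.3889 -0.0006  0.134 ] [ 0.4139 -0.0019  0.0023]
top [     0      0    640    400 255982] [319.4989 199.4995] [ 0.3889 -0.0006  0.134 ] [ 0.4139 -0.0019  0.0023]
side [243 270  12   9  86] [248.7558 273.8256] [0.5183 0.2647 0.134 ] [0.5182 0.265  0.1343]
side [247 228  11   8  63] [251.9365 231.1587] [0.5386 0.1279 0.134 ] [0.5386 0.1279 0.134 ]
[ 21.849  -17.9038   2.0112]
```

View pics/ctrl.png

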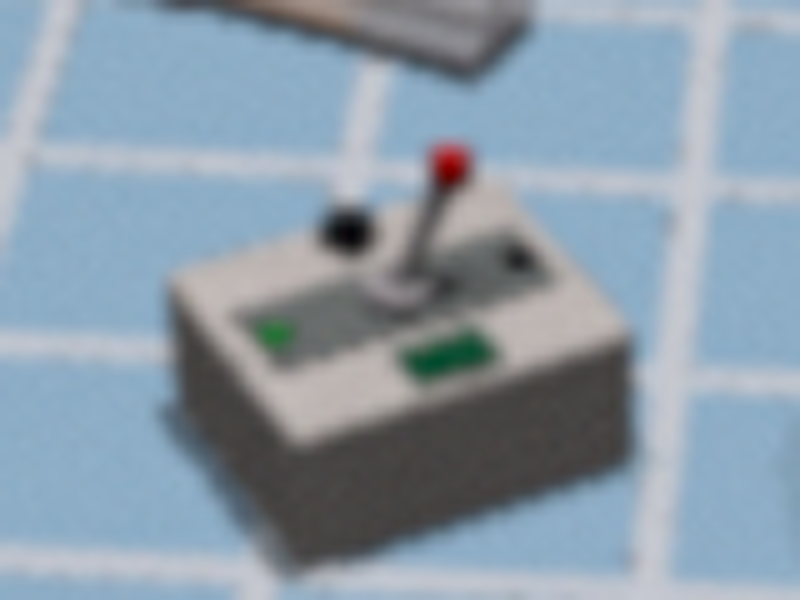

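The side crop shows the red ball leaning toward the black dot at crop (517,258). The green dot is at (270,333), and a black knob stands behind at (345,230). Now moving above pad b with the fingers shut.

>>> apply_moves([
  [0,[22,-18.2,0],-15.5],
  [0,[22,-18.2,0],-15.5],
  [0,[22,-18.2,0],-15.5],
  [0,[22,-18.2,0],-15.5],
  [0,[22,-18.2,0],-15.5],
  [0,[22,-18.2,0],-15.5],
  [0,[22,-18.2,0],-15.5],
  [0,[22,-18.2,0],-15.5],
  [0,[22,-18.2,0],-15.5],
  [0,[22,-18.2,0],-15.5],
])

```text
clock: 2.2
position: [0.4959, 0.0551, 0.2505]
tool_rot: [[-0.145, 0.989, 0.001], [0.989, 0.145, -0.0], [-0.0, 0.001, -1.0]]
force: [0.2, -1.7, -0.1]
width: -0.0
grasp_force: 0.0
```

```bash
cat > d.py <<'E'
from m import *
import sys,cell
s=read_state(); R=np.array(s["tool_rot"]); print(s["clock"],s["position"],R[:,0],s["force"],s["width"],s["qpos"],cell.tip_extent)
t=np.array(eval(sys.argv[1])); print(R.T@(t-s["position"])/.025)
E
python3 d.py "[.538,.130,.19]"; python3 - <<'E'
from h import *
f=grab_frame("top"); cv2.imwrite("pics/top1.png",cv2.resize(f["color"][120:240,320:480,::-1],(800,600),interpolation=cv2.INTER_CUBIC))
E
```

```text
2.2 [0.4959 0.0551 0.2505] [-0.1453  0.9894 -0.0003] [ 0.2448 -1.6682 -0.0826] -1.8318431014346596e-05 [-0.1246  0.2549  1.5741 -0.0002  1.3119 -0.2703] 0.019
[2.7206 2.101  2.4206]
```

View pics/top1.png

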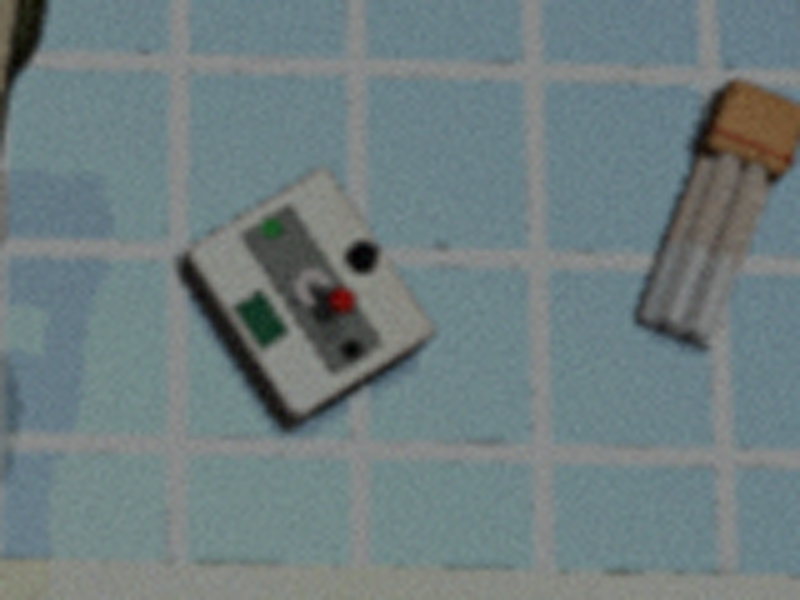

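The top crop shows the green dot at (272,229), the black dot at (351,348) and the ball at (341,300). The black knob at (362,256) stands beside the lever. Continuing above pad b.

>>> apply_moves([
  [0,[1.5,1.2,0],0.4],
  [0,[2.7,2.1,0],0.4],
  [0,[2.7,2.1,1.0],0.4],
  [0,[2.7,2.1,2.0],0.4],
  [0,[2.7,2.1,3.0],0.4],
  [0,[2.7,2.1,3.3],0.4],
  [0,[2.7,2.1,3.5],0.4],
  [0,[2.7,2.1,3.7],0.4],
  [0,[2.7,2.1,3.7],0.4],
  [0,[2.7,2.1,3.7],0.4],
])

```text
clock: 3.5
position: [0.5374, 0.1274, 0.1582]
tool_rot: [[-0.111, 0.994, 0.001], [0.994, 0.111, 0.0], [-0.0, 0.001, -1.0]]
force: [-1.1, -0.6, 0.3]
width: -0.0001
grasp_force: 0.0
```

```bash
python3 d.py "[.538,.130,.14]"; python3 - <<'E'
from m import *
f=grab_frame("top")
for n,u,v,z in(("green",374.4,165.8,.055),("black",390.2,189.6,.055),("ball",388.2,180,.099),("knob",392.3,171.3,.075)): print(n,P(f,u,v,z),P(f,u,v))
E
```

```text
3.5 [0.5374 0.1274 0.1582] [-0.1105  0.9939 -0.    ] [-1.1116 -0.5973  0.3333] -0.0001216780032079126 [ 0.0207  0.4585  1.54    0.      1.1424 -0.0901] 0.019
[0.0991 0.0343 0.7283]
green [ 0.5082 -0.1603  0.055 ] [ 0.5081 -0.1602  0.0553]
black [ 0.4379 -0.2062  0.055 ] [ 0.4379 -0.2061  0.0552]
ball [ 0.4559 -0.1933  0.099 ] [ 0.4549 -0.1926  0.1035]
knob [ 0.4877 -0.2093  0.075 ] [ 0.491  -0.2115  0.0622]
```

>>> apply_moves([
  [0,[0.1,0,0.1],0],
  [0,[0.1,0,0.2],0],
  [0,[0.1,0,0.3],0],
  [0,[0.1,0,0.4],0],
  [0,[0.1,0,0.5],0],
  [0,[0.1,0,0.6],0],
  [0,[0.1,0,0.7],0],
  [0,[0.1,0,0.75],0],
  [0,[0.1,0,0.75],0],
  [0,[0.1,0,0.75],0],
])

```text
clock: 4.8
position: [0.537, 0.1299, 0.1414]
tool_rot: [[-0.111, 0.994, 0.001], [0.994, 0.111, -0.0], [-0.0, 0.001, -1.0]]
force: [-8.6, -1.3, 23.7]
width: -0.0004
grasp_force: 12.0
```

>>> apply_moves([
  [0,[0,0,-1.3],0],
  [0,[2.5,-0.1,-1.3],0],
  [0,[5.3,-0.2,-1.3],0],
  [0,[5.3,-0.2,-0.9],0],
  [0,[5.3,-0.2,-0.7],0],
  [0,[5.3,-0.2,-0.55],0],
  [0,[5.3,-0.2,-0.4],0],
  [0,[5.3,-0.2,-0.25],0],
  [0,[5.3,-0.2,-0.1],0],
  [0,[5.3,-0.2,0],0],
])

```text
clock: 6.05
position: [0.5175, 0.2608, 0.14]
tool_rot: [[-0.11, 0.994, 0.0], [0.994, 0.11, -0.0], [-0.0, 0.0, -1.0]]
force: [-7.6, -5.1, 22.0]
width: -0.0001
grasp_force: 11.3
```

>>> apply_moves([
  [0,[0,0,0],0],
  [0,[0,0,0],0],
  [0,[0,0,-1],0],
  [0,[0,0,-3],0],
  [0,[-2,0,-5],0],
  [0,[-4,0,-5],0],
  [0,[-6,0,-5],0],
  [0,[-8,0,-5],0],
  [0,[-10,0,-5],0],
  [0,[-11,0,-5],0],
])

```text
clock: 7.3
position: [0.5478, -0.0146, 0.2637]
tool_rot: [[-0.108, 0.994, -0.0], [0.994, 0.108, 0.0], [0.0, -0.0, -1.0]]
force: [0.2, 0.8, -0.7]
width: 0.0002
grasp_force: 0.0
```

```bash
python3 d.py "[.44,-.21,.14]"; python3 - <<'E'
from m import *
for c in("side","top"):
    f=grab_frame(c)
    cv2.imwrite(f"pics/{c}2.png",cv2.resize(f["color"][210:330,190:350,::-1] if c=="side" else f["color"][100:220,180:340,::-1],(800,600),interpolation=cv2.INTER_CUBIC))
    for d in tip_of("lid_pad_a",c)[:5]:
        u,v=d["centre"][0]*640,d["centre"][1]*400
        print(c,round(d["p"],2),round(u),round(v),P(f,u,v))
E
```

```text
7.3 [ 0.5478 -0.0146  0.2637] [-0.1083  0.9941  0.0001] [ 0.1896  0.7537 -0.6576] 0.00015753798736348456 [-0.2405  0.3547  1.4048 -0.      1.3824 -0.349 ] 0.019
[-7.3039 -5.1303  4.9495]
side 0.87 437 338 [0.0945 0.3198 0.0233]
side 0.75 372 323 [0.239  0.292  0.0236]
side 0.62 249 277 [0.5189 0.2631 0.1209]
side 0.6 251 231 [0.5441 0.1137 0.1209]
top 0.78 226 150 [0.5265 0.2633 0.1215]
top 0.22 388 178 [ 0.4722 -0.1979  0.0606]
```

View pics/side2.png

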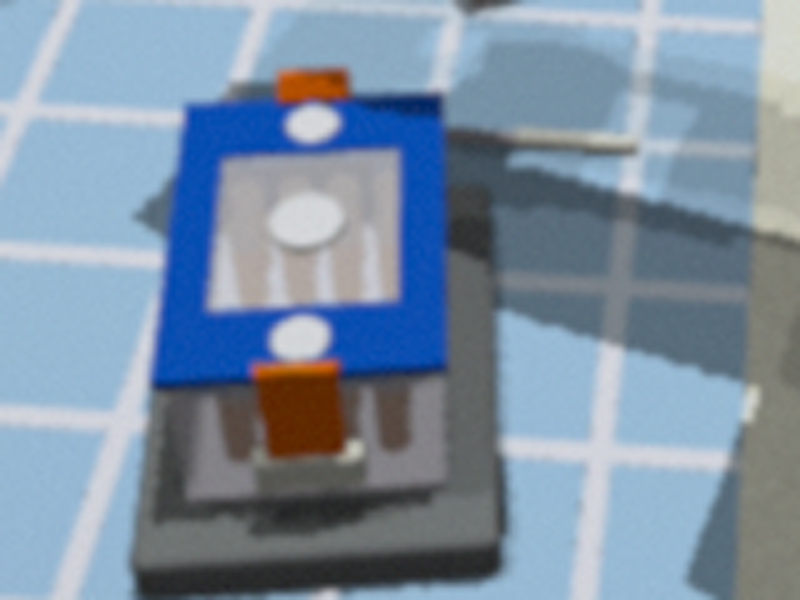

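The side crop shows the lid level with both clip noses over its ends, pads at (313,124) and (300,338). Both pads measure 0.121 m high, so the lid is seated. Now the toggle.

>>> apply_moves([
  [0,[-1.8,-1.4,0],-1.5],
  [0,[-3.6,-2.8,0],-3],
  [0,[-5.4,-4.2,0],-4.5],
  [0,[-7.3,-5.7,0],-5.4],
  [0,[-7.3,-5.7,1],-5.4],
  [0,[-7.3,-5.7,2],-5.4],
  [0,[-7.3,-5.7,3],-5.4],
  [0,[-7.3,-5.7,4],-5.4],
  [0,[-7.3,-5.7,4],-5.4],
  [0,[-7.3,-5.7,4],-5.4],
])

```text
clock: 8.75
position: [0.4269, -0.2091, 0.1651]
tool_rot: [[-0.55, 0.835, 0.001], [0.835, 0.55, -0.001], [-0.001, 0.001, -1.0]]
force: [0.1, 0.2, 0.3]
width: 0.0002
grasp_force: 0.0
```

```bash
python3 d.py "[.427,-.213,.109]"; python3 d.py "[.4697,-.1852,.109]"
```

```text
8.75 [ 0.4269 -0.2091  0.1651] [-0.5505  0.8348 -0.0014] [0.0976 0.2241 0.2542] 0.00023072001151016558 [-0.7027  0.294   1.7623  0.0001  1.0837 -1.2857] 0.019
[-0.1292 -0.0825  2.2425]
8.75 [ 0.4269 -0.2091  0.1651] [-0.5505  0.8348 -0.0014] [0.0976 0.2241 0.2542] 0.00023072001151016558 [-0.7027  0.294   1.7623  0.0001  1.0837 -1.2857] 0.019
[-0.1411  1.9555  2.2436]
```

>>> apply_moves([
  [0,[-0.1,-0.1,1],0],
  [0,[-0.1,-0.1,2.2],0],
  [0,[-0.1,-0.1,2.2],0],
  [0,[-0.1,0.3,2.2],0],
  [0,[-0.1,0.7,2.2],0],
  [0,[-0.1,1.1,2.2],0],
  [0,[-0.1,1.5,2.2],0],
  [0,[-0.1,1.9,2.2],0],
  [0,[-0.1,1.9,2.2],0],
  [0,[-0.1,1.9,2.2],0],
])

```text
clock: 10.0
position: [0.4672, -0.1853, 0.1089]
tool_rot: [[-0.55, 0.835, -0.0], [0.835, 0.55, 0.0], [0.0, -0.0, -1.0]]
force: [0.6, 0.1, 0.1]
width: 0.0001
grasp_force: 0.0
```

>>> apply_moves([
  [0,[0,-1,0],0],
  [0,[0,-1.5,-1],0],
  [0,[0,-1.5,-3],0],
  [0,[0,-3,-5],0],
  [0,[0,-5,-5],0],
  [0,[0,-6,-5],0],
  [0,[0,-6,-5],0],
  [0,[0,-6,-5],0],
  [0,[0,-6,-5],0],
  [0,[0,-6,-5],0],
])

```text
clock: 11.25
position: [0.3424, -0.2675, 0.2339]
tool_rot: [[-0.551, 0.835, -0.0], [0.835, 0.551, 0.0], [0.0, 0.0, -1.0]]
force: [-0.0, -0.1, -0.3]
width: 0.0002
grasp_force: 0.0
```

```bash
python3 - <<'E'
from m import *
f=grab_frame("side"); cv2.imwrite("pics/end.png",cv2.resize(f["color"][150:330,190:430,::-1],(800,600),interpolation=cv2.INTER_CUBIC))
for n in("toggle_tip","lid_pad_a"):
  for c in("side","top"):
    f=grab_frame(c)
    for d in tip_of(n,c)[:5]:
        u,v=d["centre"][0]*640,d["centre"][1]*400
        print(n,c,round(d["p"],2),round(u),round(v),P(f,u,v))
E
```

```text
toggle_tip side 0.52 291 175 [ 0.4811 -0.1742  0.0942]
toggle_tip side 0.38 290 149 [ 0.5208 -0.4347  0.0278]
toggle_tip top 0.63 381 168 [ 0.4893 -0.1734  0.1031]
lid_pad_a side 0.76 251 234 [0.5426 0.1239 0.1204]
lid_pad_a side 0.71 297 199 [ 0.4601 -0.128   0.0376]
lid_pad_a side 0.66 434 335 [0.1002 0.3134 0.0244]
lid_pad_a side 0.6 371 321 [0.2408 0.2874 0.0232]
lid_pad_a side 0.55 249 278 [0.5199 0.2656 0.1202]
lid_pad_a top 0.95 202 302 [0.1068 0.3236 0.0251]
lid_pad_a top 0.91 217 258 [0.2329 0.2904 0.0249]
lid_pad_a top 0.79 228 151 [0.5214 0.2571 0.1209]
lid_pad_a top 0.62 276 146 [0.541  0.1237 0.1217]
```

View pics/end.png

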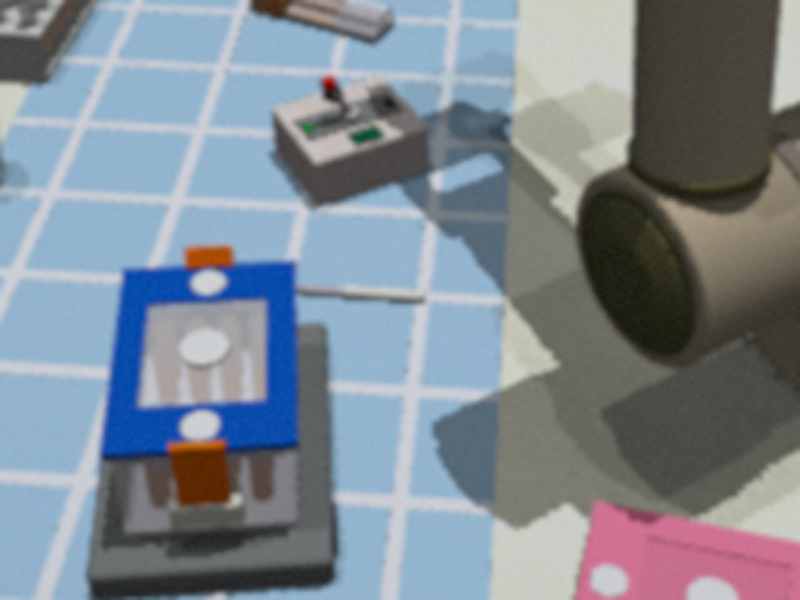

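The lever's red ball at crop (330,85) now leans to the green dot; it measures (0.489,-0.173), the mirrored on position. The lid is down under both clips, the arm is clear, and the bystanders are where they were.

```bash
python3 -c "from cell import job_done; print(job_done())"
```

```text
the job is handed in; nothing more can be done
None
```

The job is handed in, after 11 s of the 48 s allowed: the lid is snapped under both clips, with both press marks about 121 mm high as they should be when seated, and the toggle was then flipped to its green-dot side; the spatula and tube bundles were left alone.

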